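# Set out conduit sleeves by thickness

### The arm

A 6-joint arm with a two-finger parallel gripper is mounted at the origin on the work surface. World frame = base frame: x ahead of the robot, y to its left, z up, the work surface at z = 0. Lengths are in m, angles in rad, forces in N, time in s.
With the tool pointing down it reaches from about 0.375 to 0.9 m from the base axis. Payload 3.1 kg.
Tool frame: the origin (TCP) lies at the centre of the arm's flange, where the gripper is bolted on; the fingertips stand robot.tip_extent ahead of it and the grasp point (between the pads) lies 164 mm ahead of it (robot.tip_extent is the distance from the TCP to the fingertips, in m); z points along the fingers, y is the line along which they close (so a half turn about z gives the same grasp; the last joint's range is limited). The gripper opens to 87 mm and grips with 3 to 60 N. Pads are 19 mm wide; open, the fingers measure 117 mm over their backs; the gripper's body (75 mm by 190 mm) begins 51 mm behind the grasp point.
Start: joints at [-1.296, 0.527, 1.433, -0, 1.181, -0.178], TCP at [0.273, -0.562, 0.405] pointing down, gripper open.
Joint ranges: [-3.08, 3.08], [-0.75, 2.2], [0.22, 2.44], [-1.43, 4.57], [0, 2.65], [-2.85, 2.85]. Speed limits (rad/s): [2.79, 2.79, 3.14, 3.14, 3.14, 3.14].

### API

Orientations are given as a unit quaternion [x, y, z, w].
In Python, from rig import get_obs, camera, hand_in, cut_out, robot gives the robot as it stands.
- The arm moves only by the tool step_arm, never from a script. Its argument "rows" is a list of rows, each a list of 6 numbers: the shift along the world's x, y, z in m, then the turn, a rotation vector about the world's x, y, z in degrees. A call has 1 to 12 rows; each row shifts and turns the commanded pose from where the row before left it; what a row does not reach is not made up. A row lasts 1/8 s, in which the tool goes at most 62.5 mm and 10.7 degrees, less where a joint would pass 70% of its speed; a pose out of reach is approached as far as the arm can. A call is refused whole if a number of a shift passes 0.0625 or a number of a turn 10.7, either way. A call with a gripper value outside its range is refused whole. "jaw" is the finger opening in m, from 0 to 0.087, set as the call begins (left out, the last holds). The fingers move at their own pace and stop on an object; "squeeze" is the grip in N (left out, the last holds). Time passes only in rows, so rows that do not move let the fingers close. It gives the time, the measured TCP pose, the force, the opening and the grip force at its end, in the units of the state.
- get_obs(): the state, without advancing time (a new reading comes with each control period).
- camera(name): name is "scene" or "top" or "wrist"; returns a dict with "pixels" (480x640x3 uint8, blue, green, red), "depth" (480x640 float32, m along the optical axis (not along the pixel's ray), 0 where there is no reading), "fov_y" (degrees; the focal length in pixels is half the picture's height over the tangent of half this angle, whatever the lens; pixels are square), "cx", "cy" (the principal point, pixels), "extrinsics" (4x4, takes a point from camera to world coordinates); the wrist camera has in their place "mount" (4x4, takes a point from camera to tool coordinates, whose origin is the TCP and whose axes are the flange's). Camera axes: x right, y up, looking along -z (the intrinsics and any distortion apply to the point x, -y, -z); pixel columns grow to the right and rows downward; lengths in m; the calibration is good to about 2 mm. A picture is of the moment at which its call begins: read the wrist's pose just before it.
- hand_in(): hands the job in; it is judged then, once.
Trained networks look in the newest picture that a camera, given by its name, has taken for a name from the list of things; names that differ only in an ending like _2 or _b are one class to them, and where a whole thing is asked for, a point or a joint stands for the part that bears it (a point fixed in the world has none). Each returns a list of dicts, best first, with "confidence" (0 to 1); they miss things now and then, are a little off and sometimes report something else, mostly with a low value. They report only what shows in the picture. A call takes as long as a camera call.
- cut_out(label, camera): "region" (480x640 bool, what is visible of it) and "extent" ([centre column, centre row, width, height] in pixels, round what is visible of it).
The state is a dict: "time": time; "q": joint angles; "joint_velocities": joint speeds; "joint_torque": joint torques, N m; "position": TCP position; "tool_rot": TCP orientation; "ft_force": force on the tool from outside, world axes, zero at the start; "moment": the same for the moment, N m; "grip_width": finger opening in m; "grip_force": force on a finger pad.
Only numpy, scipy, OpenCV 4.12 (cv2) and the standard library are available. Lean on these libraries where they do the work, as an engineer would, in place of code of your own. Each camera call takes 0.05 s, during which the arm holds its last target. There are 200 camera calls.

### The job

Stand the four steel conduit sleeves on the black pads of the red bar, one sleeve centred on each pad, in order of outside diameter: the thinnest on the pad next to the open junction box, the thickest on the pad at the other end. One sleeve is nested inside another and must be drawn out first. Leave them all standing upright the same way up as now, set down gently rather than dropped.

Things in the scene. Friction and masses are not known exactly. Their poses are not given: they have to be found in the camera images.
- thinnest_sleeve: steel conduit sleeve: an open-ended round tube standing upright. The thinnest: outer diameter 24, bore 18, height 50 mm, about 80 g. It stands alone. Loose. Origin at the centre of its underside, z up along the tube.
- tall_sleeve: steel conduit sleeve: an open-ended round tube standing upright. The second thinnest and the tallest: outer diameter 33, bore 27, height 82 mm, about 180 g. At the start it stands nested inside middle_sleeve with 2 mm clearance all round, both resting on the table, so its top 36 mm stick out. Loose. Origin at the centre of its underside, z up along the tube.
- middle_sleeve: steel conduit sleeve: an open-ended round tube standing upright. The second thickest: outer diameter 43, bore 37, height 46 mm, about 140 g. At the start tall_sleeve stands inside it. Loose. Origin at the centre of its underside, z up along the tube.
- thickest_sleeve: steel conduit sleeve: an open-ended round tube standing upright. The thickest and the shortest: outer diameter 56, bore 48, height 38 mm, about 190 g. It stands alone. Loose. Origin at the centre of its underside, z up along the tube.
- junction_box: Open square steel junction box, 100 x 100 mm, 40 mm high, fixed on one end of the red bar, 92.5 mm beyond the end pad (centres); a flat 100 mm square metal cover plate (3 mm high, two faint round knockouts) is fixed on the other end. Which end has the box varies. Origin at the centre of its underside.
- pad_a: Black rubber disc, diameter 64, 4 mm thick, fixed on the red steel bar (90 x 520 mm, 4 mm thick, flat on the table). Origin at the centre of its underside; its top is 8 mm above the table. y axis along the bar, x across. Straight row, 75 mm apart, pad_a to pad_d from the +y end. The end pad on the +y side.
- pad_b: Black rubber disc, diameter 64, 4 mm thick, fixed on the red steel bar (90 x 520 mm, 4 mm thick, flat on the table). Origin at the centre of its underside; its top is 8 mm above the table. y axis along the bar, x across. Straight row, 75 mm apart, pad_a to pad_d from the +y end. The second pad from the +y end.
- pad_c: Black rubber disc, diameter 64, 4 mm thick, fixed on the red steel bar (90 x 520 mm, 4 mm thick, flat on the table). Origin at the centre of its underside; its top is 8 mm above the table. y axis along the bar, x across. Straight row, 75 mm apart, pad_a to pad_d from the +y end. The third pad from the +y end.
- pad_d: Black rubber disc, diameter 64, 4 mm thick, fixed on the red steel bar (90 x 520 mm, 4 mm thick, flat on the table). Origin at the centre of its underside; its top is 8 mm above the table. y axis along the bar, x across. Straight row, 75 mm apart, pad_a to pad_d from the +y end. The end pad on the -y side.

How it is judged:
At the end, for the whole second after the job is handed in: Counting the pads from the junction box, they carry the 24, 33, 43 and 56 mm sleeve in that order; each sleeve's centre is within 12 mm of its pad's centre, resting on the pad (underside within 4 mm of its top), upright within 0.1 rad, released and at rest (((horizontal distance between junction_box and pad_a below 0.2 m and horizontal distance between thinnest_sleeve and pad_a below 0.012 m and z of thinnest_sleeve in the frame of pad_a between 0.001 and 0.008 m and horizontal distance between tall_sleeve and pad_b below 0.012 m and z of tall_sleeve in the frame of pad_b between 0.001 and 0.008 m and horizontal distance between middle_sleeve and pad_c below 0.012 m and z of middle_sleeve in the frame of pad_c between 0.001 and 0.008 m and horizontal distance between thickest_sleeve and pad_d below 0.012 m and z of thickest_sleeve in the frame of pad_d between 0.001 and 0.008 m) or (horizontal distance between junction_box and pad_d below 0.2 m and horizontal distance between thinnest_sleeve and pad_d below 0.012 m and z of thinnest_sleeve in the frame of pad_d between 0.001 and 0.008 m and horizontal distance between tall_sleeve and pad_c below 0.012 m and z of tall_sleeve in the frame of pad_c between 0.001 and 0.008 m and horizontal distance between middle_sleeve and pad_b below 0.012 m and z of middle_sleeve in the frame of pad_b between 0.001 and 0.008 m and horizontal distance between thickest_sleeve and pad_a below 0.012 m and z of thickest_sleeve in the frame of pad_a between 0.001 and 0.008 m)) and angle between each of thinnest_sleeve, tall_sleeve, middle_sleeve, thickest_sleeve's own z axis and vertical below 0.1 rad and linear speed of each of thinnest_sleeve, tall_sleeve, middle_sleeve, thickest_sleeve below 0.02 m/s and contact force between each of thinnest_sleeve, tall_sleeve, middle_sleeve, thickest_sleeve and the fingers below 0.01 N); the robot touches nothing.
It fails at once if a sleeve is dropped or flung: moving faster than 0.7 m/s while the fingers do not touch it ((linear speed of thinnest_sleeve above 0.7 m/s and contact force between thinnest_sleeve and the fingers below 0.01 N) or (linear speed of tall_sleeve above 0.7 m/s and contact force between tall_sleeve and the fingers below 0.01 N) or (linear speed of middle_sleeve above 0.7 m/s and contact force between middle_sleeve and the fingers below 0.01 N) or (linear speed of thickest_sleeve above 0.7 m/s and contact force between thickest_sleeve and the fingers below 0.01 N)).
It also fails if it takes over 128 s, if anything falls off the work surface, if the arm or the gripper's body presses on something with over 40 N, if the wrist force passes 120 N, or if a joint passes its speed limit or range.

## Working session

There is one attempt and no reset: what is moved stays moved. The work goes in short steps, Python scripts to look and compute and a tool call to move; the robot and the scene stay as the last step left them, time stands still between calls to the robot, and variables do not carry over. Pictures are saved under pics/ and viewed, at most 14 in all, crops included, and the job is handed in when it is done.

Besides the shell and the picture viewer there is one more tool, called after ">>>" as name([rows], argument=value, ...), one row to a line, values as JSON. step_arm: Moves the arm, as the interface text tells. Its arguments: {"type":"object","properties":{"rows":{"type":"array"},"jaw":{"type":"number"},"squeeze":{"type":"number"}},"required":["rows"]}

```bash
mkdir -p pics
cat > h.py <<'E'
import numpy as np, cv2
from rig import get_obs, camera, cut_out, robot
from scipy.spatial.transform import Rotation as R
def cloud(c, o=None):
    d=c["depth"]; f=240/np.tan(np.radians(c["fov_y"])/2)
    v,u=np.mgrid[:480,:640]
    p=np.stack([(u-c["cx"])/f*d,-(v-c["cy"])/f*d,-d],-1)
    if "extrinsics" in c: T=np.array(c["extrinsics"])
    else:
        T=np.eye(4);T[:3,:3]=R.from_quat(o["tool_rot"]).as_matrix();T[:3,3]=o["position"];T=T@np.array(c["mount"])
    return p@T[:3,:3].T+T[:3,3], d>0
def circ(xy):
    A=np.c_[xy,np.ones(len(xy))];s=np.linalg.lstsq(A,(xy**2).sum(1),rcond=None)[0]
    return s[0]/2,s[1]/2,np.sqrt(s[2]+(s[0]**2+s[1]**2)/4)
E
python3 - <<'E'
from h import *
o=get_obs();print(o["time"],o["position"],o["tool_rot"],o["grip_width"],robot.tip_extent)
for n in ["top","scene"]:
    c=camera(n);cv2.imwrite(f"pics/{n}0.png",c["pixels"]);P,ok=cloud(c)
    print(n,[k for k in c],np.round(c["extrinsics"],3).tolist())
    for l in ["thinnest_sleeve","tall_sleeve","middle_sleeve","thickest_sleeve","junction_box","pad_a"]:
        for r in cut_out(l,n)[:5]:
            m=r["region"]&ok
            if m.sum()<5: continue
            q=P[m];zt=np.percentile(q[:,2],95);t=q[q[:,2]>zt-.005]
            print(l,round(r["confidence"],2),np.round(r["extent"]).tolist(),"mean",np.round(q.mean(0),4),"ztop",round(zt,4),"mid",np.round((t.min(0)+t.max(0))[:2]/2,4),"size",np.round(np.ptp(t[:,:2],axis=0),4),"circ",np.round(circ(t[:,:2]),4))
E
```

```text
0.0 [ 0.27336462 -0.56166564  0.40378728] [ 9.74479277e-01  2.24474948e-01 -4.16002807e-05 -1.06522874e-03] 0.08720866159104677 0.1822
top ['pixels', 'depth', 'fov_y', 'cx', 'cy', 'extrinsics'] [[0.004, 0.991, -0.135, 0.489], [-1.0, 0.002, -0.013, 0.003], [-0.012, 0.135, 0.991, 0.697], [0.0, 0.0, 0.0, 1.0]]
thinnest_sleeve 0.62 [506.0, 342.0, 30.0, 21.0] mean [ 0.4325 -0.2493  0.0336] ztop 0.0514 mid [ 0.432 -0.251] size [0.0221 0.0232] circ [ 0.4322 -0.2507  0.0103]
middle_sleeve 0.97 [146.0, 310.0, 32.0, 30.0] mean [0.473  0.2408 0.0311] ztop 0.0477 mid [0.4741 0.2481] size [0.039  0.0257] circ [0.4749 0.2557 0.0196]
thickest_sleeve 0.98 [316.0, 342.0, 38.0, 38.0] mean [0.4287 0.0098 0.0321] ztop 0.0402 mid [0.4315 0.0093] size [0.0533 0.0516] circ [0.4311 0.0088 0.0256]
junction_box 0.93 [185.0, 231.0, 92.0, 85.0] mean [0.5881 0.1998 0.017 ] ztop 0.045 mid [0.5862 0.1955] size [0.117  0.1179] circ [0.5862 0.1951 0.0561]
pad_a 0.95 [349.0, 198.0, 42.0, 40.0] mean [ 0.6368 -0.0413  0.0085] ztop 0.0104 mid [ 0.6371 -0.0413] size [0.0637 0.0621] circ [ 0.6369 -0.0413  0.0223]
pad_a 0.
[... 840 characters left out ...]
8 0.0068 0.0244] ztop 0.0403 mid [0.4328 0.0076] size [0.0614 0.0539] circ [0.4342 0.0079 0.0257]
junction_box 0.63 [435.0, 235.0, 86.0, 64.0] mean [0.587  0.1966 0.0246] ztop 0.0458 mid [0.5892 0.1959] size [0.1186 0.1202] circ [0.5897 0.1944 0.0557]
pad_a 0.93 [278.0, 324.0, 40.0, 32.0] mean [ 0.6572 -0.1159  0.0095] ztop 0.0116 mid [ 0.6558 -0.1147] size [0.0648 0.0631] circ [ 0.6561 -0.1153  0.0226]
pad_a 0.91 [392.0, 261.0, 41.0, 30.0] mean [0.6086 0.1048 0.0096] ztop 0.0118 mid [0.6062 0.1052] size [0.0668 0.0643] circ [0.6085 0.1045 0.0228]
pad_a 0.66 [358.0, 280.0, 34.0, 29.0] mean [0.625  0.0308 0.0097] ztop 0.0117 mid [0.6235 0.0315] size [0.0646 0.0638] circ [0.6243 0.0313 0.0227]
```

View pics/top0.png

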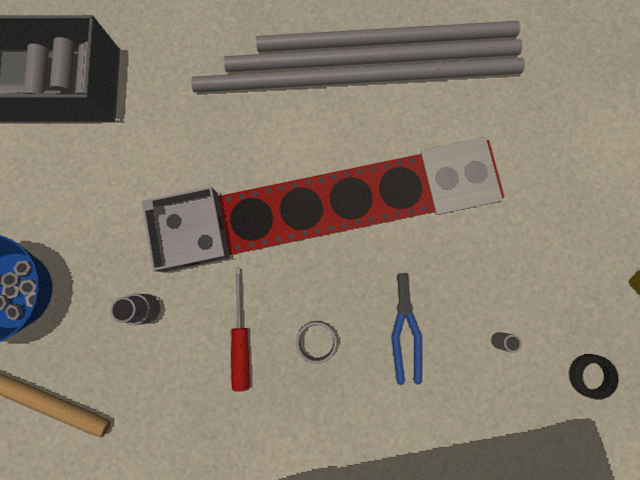

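View pics/scene0.png

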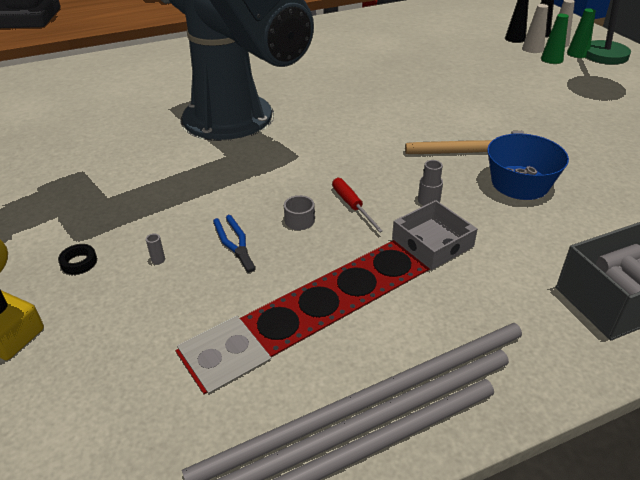

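Top view: the box is at the +y end (185,231). The pads are at (251,219), (301,210), (351,198) and (400,187), so the order is thinnest→a, tall→b, middle→c, thickest→d. The nested pair is at (130,308), the thickest sleeve at (317,342) and the thinnest at (508,342). The scene view agrees.

First I'll turn the jaws across the bar and go to the nested pair.

>>> step_arm([
  [0.02,0.05,0,0,0,6.4],
  [0.02,0.05,0,0,0,6.4],
  [0.02,0.05,0,0,0,6.4],
  [0.02,0.05,0,0,0,6.4],
  [0.02,0.05,0,0,0,6.4],
  [0.02,0.05,0,0,0,6.4],
  [0.02,0.05,0,0,0,6.4],
  [0.02,0.05,0,0,0,6.4],
  [0.02,0.05,0,0,0,6.4],
  [0.02,0.05,0,0,0,6.4],
  [0,0.05,0,0,0,6.4],
  [0,0.05,0,0,0,6.4],
], jaw=0.087)

```text
time: 2.2
position: [0.4736, 0.0397, 0.405]
tool_rot: [0.623, 0.782, 0.0, 0.0]
ft_force: [0.3, 0.3, -0.1]
grip_width: 0.0866
grip_force: 0.0
```

>>> step_arm([
  [0,0.05,0,0,0,0],
  [0,0.05,0,0,0,0],
  [0,0.05,0,0,0,0],
  [0,0.05,0,0,0,0],
  [0,0.018,-0.02,0,0,0],
  [0.003,0,-0.02,0,0,0],
  [0,0,0,0,0,0],
  [0,0,0,0,0,0],
])

```text
time: 3.2
position: [0.4767, 0.2559, 0.3653]
tool_rot: [0.624, 0.781, 0.0, 0.0]
ft_force: [-0.3, -0.4, 0.1]
grip_width: 0.0874
grip_force: 0.0
```

```bash
cat > w.py <<'E'
from h import *
import sys
o=get_obs();c=camera("wrist");P,ok=cloud(c,o)
print(o["time"],np.round(o["position"],4),np.round(R.from_quat(o["tool_rot"]).as_matrix()[:,1],3),o["ft_force"].round(1) if hasattr(o["ft_force"],"round") else o["ft_force"])
cv2.imwrite(f"pics/{sys.argv[1]}.png",c["pixels"])
for l in sys.argv[2:]:
    for r in cut_out(l,"wrist")[:4]:
        m=r["region"]&ok
        if m.sum()<20: continue
        q=P[m];zt=np.percentile(q[:,2],95);t=q[q[:,2]>zt-.005]
        print(l,round(r["confidence"],2),np.round(r["extent"]).tolist(),"ztop",round(zt,4),"mid",np.round((t.min(0)+t.max(0))[:2]/2,4),"size",np.round(np.ptp(t[:,:2],axis=0),4),"circ",np.round(circ(t[:,:2]),4))
E
python3 w.py w1 tall_sleeve middle_sleeve junction_box pad_a
```

```text
3.2 [0.4767 0.2559 0.3653] [0.975 0.22  0.001] [-0.3 -0.4  0.1]
tall_sleeve 0.6 [319.0, 227.0, 44.0, 52.0] ztop 0.081 mid [0.4763 0.2581] size [0.0322 0.0332] circ [0.4762 0.2587 0.0147]
middle_sleeve 0.72 [320.0, 212.0, 51.0, 47.0] ztop 0.0455 mid [0.4761 0.2625] size [0.0419 0.0339] circ [0.4761 0.2588 0.0196]
junction_box 0.82 [427.0, 289.0, 125.0, 86.0] ztop 0.0429 mid [0.5638 0.2314] size [0.1511 0.1235] circ [0.5829 0.2125 0.049 ]
pad_a 0.74 [405.0, 382.0, 54.0, 31.0] ztop 0.0077 mid [0.6075 0.0996] size [0.0629 0.048 ] circ [0.6075 0.1011 0.0197]
```

>>> step_arm([
  [0,0.002,-0.04,0,0,0],
  [0,0,-0.04,0,0,0],
  [0,0,-0.03,0,0,0],
  [0,0,-0.019,0,0,0],
  [0,0,0,0,0,0],
  [0,0,0,0,0,0],
], jaw=0.06)

```text
time: 4.2
position: [0.4769, 0.2581, 0.2366]
tool_rot: [0.624, 0.781, 0.001, 0.0]
ft_force: [0.4, -0.5, 0.2]
grip_width: 0.0601
grip_force: 0.0
```

>>> step_arm([
  [0,0,0,0,0,0],
  [0,0,0,0,0,0],
  [0,0,0,0,0,0],
  [0,0,0,0,0,0],
  [0,0,0,0,0,0],
  [0,0,0,0,0,0],
  [0,0,0,0,0,0],
  [0,0,0,0,0,0],
], jaw=0.02, squeeze=25)

```text
time: 5.2
position: [0.4767, 0.2581, 0.236]
tool_rot: [0.624, 0.781, 0.0, 0.0]
ft_force: [0.4, 0.4, 4.1]
grip_width: 0.0326
grip_force: 25.0
```

>>> step_arm([
  [0,0,0.005,0,0,0],
  [0,0,0.01,0,0,0],
  [0,0,0.01,0,0,0],
  [0,0,0.01,0,0,0],
  [0,0,0.01,0,0,0],
  [0,0,0.015,0,0,0],
  [0,0,0.02,0,0,0],
  [0,0,0.02,0,0,0],
  [0,0,0,0,0,0],
  [0,0,0,0,0,0],
])

```text
time: 6.45
position: [0.4761, 0.2579, 0.3356]
tool_rot: [0.624, 0.781, -0.0, -0.0]
ft_force: [0.1, 0.2, -1.6]
grip_width: 0.0328
grip_force: 25.0
```

```bash
python3 w.py w2 tall_sleeve middle_sleeve
python3 - <<'E'
from h import *
c=camera("scene");cv2.imwrite("pics/s2.png",cv2.resize(c["pixels"][100:300,330:560],None,fx=2,fy=2))
E
```

```text
6.45 [0.4761 0.2579 0.3356] [ 0.975  0.221 -0.001] [ 0.1  0.2 -1.6]
tall_sleeve 0.7 [318.0, 283.0, 80.0, 94.0] ztop 0.1803 mid [0.4746 0.271 ] size [0.0311 0.0359] circ [0.4739 0.2623 0.0126]
middle_sleeve 0.64 [321.0, 221.0, 56.0, 50.0] ztop 0.0453 mid [0.476  0.2631] size [0.0416 0.033 ] circ [0.4759 0.2591 0.0195]
```

View pics/s2.png

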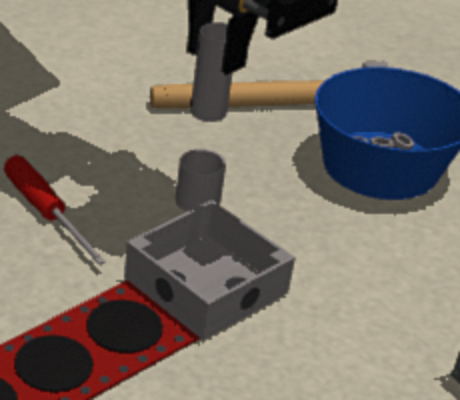

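>>> step_arm([
  [0.018,-0.028,0,0,0,0],
  [0.018,-0.028,0,0,0,0],
  [0.018,-0.028,0,0,0,0],
  [0.018,-0.028,0,0,0,0],
  [0.018,-0.028,0,0,0,0],
  [0.018,-0.028,0,0,0,0],
  [0.018,-0.028,0,0,0,0],
  [0.019,-0.03,0,0,0,0],
  [0,0,0,0,0,0],
  [0,0,0,0,0,0],
])

```text
time: 7.9
position: [0.6209, 0.0321, 0.3349]
tool_rot: [0.624, 0.781, -0.0, -0.001]
ft_force: [-0.4, -0.9, -1.7]
grip_width: 0.0327
grip_force: 25.0
```

```bash
python3 w.py w3 pad_a tall_sleeve
```

```text
7.9 [0.6209 0.0321 0.3349] [ 0.975  0.22  -0.002] [-0.4 -0.9 -1.7]
pad_a 0.84 [320.0, 382.0, 69.0, 39.0] ztop 0.0077 mid [ 0.6504 -0.0456] size [0.0725 0.2032] circ [ 0.645  -0.0693  0.0565]
pad_a 0.81 [323.0, 130.0, 78.0, 81.0] ztop 0.0079 mid [0.6074 0.1067] size [0.0626 0.0625] circ [0.6075 0.1069 0.0222]
pad_a 0.81 [322.0, 218.0, 74.0, 68.0] ztop 0.0078 mid [0.6234 0.037 ] size [0.0632 0.0563] circ [0.6231 0.0364 0.0214]
tall_sleeve 0.82 [317.0, 283.0, 84.0, 93.0] ztop 0.1796 mid [0.6196 0.0473] size [0.0325 0.0388] circ [0.619  0.0357 0.0132]
```

View pics/w3.png

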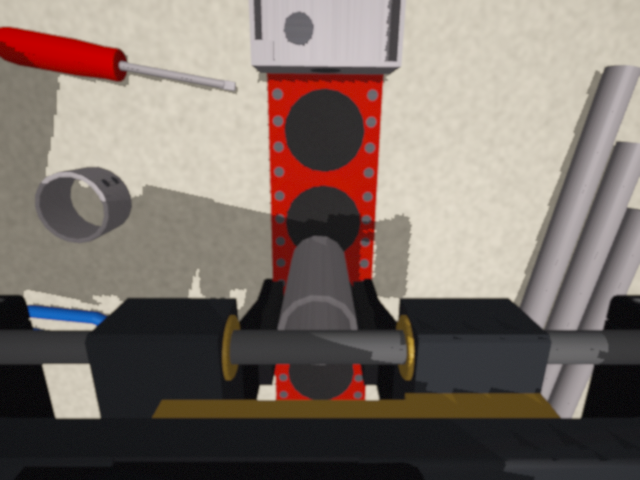

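View: the sleeve is held above pad b, and pad a at (323,130) is clear. The measured pads agree to about 2 mm. Lowering now.

>>> step_arm([
  [0.002,0.001,-0.02,0,0,0],
  [0,0,-0.03,0,0,0],
  [0,0,-0.02,0,0,0],
  [0,0,-0.01,0,0,0],
  [0,0,-0.006,0,0,0],
  [0,0,-0.002,0,0,0],
  [0,0,-0.001,0,0,0],
  [0,0,0,0,0,0],
  [0,0,0,0,0,0],
])

```text
time: 9.18
position: [0.6236, 0.033, 0.2471]
tool_rot: [0.624, 0.781, 0.0, 0.0]
ft_force: [0.2, -0.2, -1.5]
grip_width: 0.0328
grip_force: 25.0
```

>>> step_arm([
  [0,0,-0.001,0,0,0],
  [0,0,-0.0005,0,0,0],
  [0,0,0,0,0,0],
])

```text
time: 9.55
position: [0.6234, 0.033, 0.2451]
tool_rot: [0.624, 0.781, -0.0, -0.0]
ft_force: [-0.7, 0.1, -1.6]
grip_width: 0.0326
grip_force: 25.0
```

>>> step_arm([
  [0,0,-0.001,0,0,0],
  [0,0,0,0,0,0],
  [0,0,-0.001,0,0,0],
  [0,0,0,0,0,0],
])

```text
time: 10.05
position: [0.6235, 0.033, 0.244]
tool_rot: [0.624, 0.781, 0.0, 0.0]
ft_force: [0.2, 0.7, 4.7]
grip_width: 0.033
grip_force: 25.0
```

Contact. I'll release with a modest opening and then lift straight up.

>>> step_arm([
  [0,0,0,0,0,0],
  [0,0,0,0,0,0],
  [0,0,0,0,0,0],
  [0,0,0,0,0,0],
], jaw=0.06)

```text
time: 10.55
position: [0.6234, 0.033, 0.243]
tool_rot: [0.624, 0.781, -0.0, -0.0]
ft_force: [-1.0, 0.2, 0.5]
grip_width: 0.0584
grip_force: 0.0
```

>>> step_arm([
  [0,0,0.02,0,0,0],
  [0,0,0.04,0,0,0],
  [0,0,0.04,0,0,0],
  [-0.02,0.03,0,0,0,0],
  [-0.02,0.03,0,0,0,0],
  [-0.02,0.03,0,0,0,0],
  [-0.02,0.03,0,0,0,0],
  [-0.02,0.03,0,0,0,0],
  [-0.02,0.03,0,0,0,0],
  [-0.02,0.03,0,0,0,0],
  [-0.007,0.016,0,0,0,0],
  [0,0,0,0,0,0],
])

```text
time: 12.05
position: [0.4764, 0.2597, 0.3433]
tool_rot: [0.623, 0.782, 0.0, 0.0]
ft_force: [-0.5, -0.3, -0.7]
grip_width: 0.0598
grip_force: 0.0
```

```bash
python3 w.py w4 middle_sleeve
python3 - <<'E'
from h import *
c=camera("top");P,ok=cloud(c)
for l in ["tall_sleeve"]:
    for r in cut_out(l,"top"):
        q=P[r["region"]&ok];t=q[q[:,2]>np.percentile(q[:,2],95)-.005];print(l,r["confidence"],t[:,2].max(),np.round(circ(t[:,:2]),4))
E
```

```text
12.05 [0.4764 0.2597 0.3433] [0.975 0.223 0.001] [-0.5 -0.3 -0.7]
middle_sleeve 0.86 [318.0, 228.0, 53.0, 64.0] ztop 0.0451 mid [0.4759 0.2584] size [0.0421 0.0423] circ [0.476  0.2586 0.0197]
tall_sleeve 0.79 0.09285514338195522 [0.6208 0.0314 0.0148]
```

>>> step_arm([
  [0,-0.001,-0.04,0,0,0],
  [0,0,-0.04,0,0,0],
  [0,0,-0.04,0,0,0],
  [0,0,-0.02,0,0,0],
  [0,0,-0.009,0,0,0],
  [0,0,0,0,0,0],
  [0,0,0,0,0,0],
], jaw=0.07)

```text
time: 13.12
position: [0.4771, 0.2579, 0.1951]
tool_rot: [0.624, 0.781, 0.001, 0.001]
ft_force: [0.2, 0.3, 0.4]
grip_width: 0.0701
grip_force: 0.0
```

>>> step_arm([
  [0,0,0,0,0,0],
  [0,0,0,0,0,0],
  [0,0,0,0,0,0],
  [0,0,0,0,0,0],
  [0,0,0,0,0,0],
  [0,0,0,0,0,0],
  [0,0,0,0,0,0],
  [0,0,0,0,0,0],
], jaw=0.03)

```text
time: 14.12
position: [0.4765, 0.2581, 0.1945]
tool_rot: [0.624, 0.781, 0.0, 0.0]
ft_force: [-1.0, 0.5, 4.6]
grip_width: 0.042
grip_force: 25.0
```

>>> step_arm([
  [0,0,0.01,0,0,0],
  [0,0,0.02,0,0,0],
  [0,0,0.04,0,0,0],
  [0,0,0.04,0,0,0],
  [0,0,0.04,0,0,0],
  [0,0,0,0,0,0],
])

```text
time: 14.88
position: [0.4771, 0.2583, 0.3473]
tool_rot: [0.624, 0.781, 0.003, 0.002]
ft_force: [0.5, 0.4, -2.0]
grip_width: 0.042
grip_force: 25.0
```

>>> step_arm([
  [0.016,-0.03,0,0,0,0],
  [0.016,-0.03,0,0,0,0],
  [0.016,-0.03,0,0,0,0],
  [0.016,-0.03,0,0,0,0],
  [0.016,-0.03,0,0,0,0],
  [0.016,-0.03,0,0,0,0],
  [0.016,-0.03,0,0,0,0],
  [0.016,-0.03,0,0,0,0],
  [0.016,-0.03,0,0,0,0],
  [0.019,-0.028,0,0,0,0],
  [0,0,0,0,0,0],
  [0,0,0,0,0,0],
])

```text
time: 16.38
position: [0.6385, -0.0397, 0.3424]
tool_rot: [0.624, 0.781, -0.001, -0.002]
ft_force: [-0.4, -0.3, -1.6]
grip_width: 0.0418
grip_force: 25.0
```

>>> step_arm([
  [0.001,0,-0.03,0,0,0],
  [0,0,-0.04,0,0,0],
  [0,0,-0.04,0,0,0],
  [0,0,-0.018,0,0,0],
  [0,0,-0.008,0,0,0],
  [0,0,-0.002,0,0,0],
  [0,0,0,0,0,0],
  [0,0,0,0,0,0],
])

```text
time: 17.38
position: [0.6409, -0.0401, 0.2075]
tool_rot: [0.624, 0.781, 0.0, 0.001]
ft_force: [0.4, 0.2, -1.8]
grip_width: 0.0416
grip_force: 25.0
```

>>> step_arm([
  [0,0,-0.001,0,0,0],
  [0,0,-0.0005,0,0,0],
  [0,0,0,0,0,0],
])

```text
time: 17.75
position: [0.6404, -0.04, 0.2047]
tool_rot: [0.624, 0.781, -0.0, -0.0]
ft_force: [0.4, 0.1, -1.3]
grip_width: 0.0424
grip_force: 25.0
```

>>> step_arm([
  [0,0,-0.001,0,0,0],
  [0,0,-0.001,0,0,0],
  [0,0,0,0,0,0],
])

```text
time: 18.12
position: [0.6404, -0.04, 0.2026]
tool_rot: [0.624, 0.781, -0.0, -0.0]
ft_force: [-0.4, -0.2, -2.1]
grip_width: 0.0417
grip_force: 25.0
```

>>> step_arm([
  [0,0,-0.001,0,0,0],
  [0,0,0,0,0,0],
  [0,0,0,0,0,0],
])

```text
time: 18.5
position: [0.6404, -0.04, 0.2025]
tool_rot: [0.624, 0.781, 0.0, 0.0]
ft_force: [-2.4, 0.5, 5.8]
grip_width: 0.0415
grip_force: 25.0
```

>>> step_arm([
  [0,0,0,0,0,0],
  [0,0,0,0,0,0],
  [0,0,0,0,0,0],
  [0,0,0,0,0,0],
], jaw=0.07)

```text
time: 19.0
position: [0.6405, -0.04, 0.2015]
tool_rot: [0.624, 0.781, -0.0, -0.0]
ft_force: [0.9, 0.1, 0.3]
grip_width: 0.068
grip_force: 0.0
```

>>> step_arm([
  [0,0,0.02,0,0,0],
  [0,0,0.04,0,0,0],
  [0,0,0.04,0,0,0],
  [-0.03,0.007,0.04,0,0,0],
  [-0.03,0.007,0,0,0,0],
  [-0.03,0.007,0,0,0,0],
  [-0.03,0.007,0,0,0,0],
  [-0.03,0.007,0,0,0,0],
  [-0.03,0.007,0,0,0,0],
  [-0.027,0.008,0,0,0,0],
  [0,0,0,0,0,0],
  [0,0,0,0,0,0],
], jaw=0.087)

```text
time: 20.5
position: [0.4348, 0.0096, 0.3428]
tool_rot: [0.624, 0.781, 0.001, 0.002]
ft_force: [-0.2, -0.1, 0.5]
grip_width: 0.0869
grip_force: 0.0
```

```bash
python3 w.py w5 thickest_sleeve
python3 - <<'E'
from h import *
c=camera("top");P,ok=cloud(c)
for l in ["middle_sleeve"]:
    for r in cut_out(l,"top"):
        q=P[r["region"]&ok];t=q[q[:,2]>np.percentile(q[:,2],95)-.005];print(l,r["confidence"],t[:,2].max(),np.round(circ(t[:,:2]),4))
E
```

```text
20.5 [0.4348 0.0096 0.3428] [0.975 0.221 0.004] [-0.2 -0.1  0.5]
thickest_sleeve 0.59 [317.0, 227.0, 73.0, 76.0] ztop 0.0373 mid [0.4327 0.0102] size [0.0549 0.0559] circ [0.4325 0.0107 0.0257]
thickest_sleeve 0.31 [513.0, 309.0, 62.0, 45.0] ztop 0.0078 mid [ 0.5649 -0.0009] size [0.1845 0.116 ] circ [ 0.5957 -0.0069  0.0407]
middle_sleeve 0.67 0.05806274777465936 [ 0.6373 -0.0414  0.0198]
```

>>> step_arm([
  [-0.002,0.001,-0.03,0,0,0],
  [0,0,-0.04,0,0,0],
  [0,0,-0.04,0,0,0],
  [0,0,-0.03,0,0,0],
  [0,0,-0.012,0,0,0],
  [0,0,0,0,0,0],
  [0,0,0,0,0,0],
])

```text
time: 21.58
position: [0.4319, 0.0109, 0.1905]
tool_rot: [0.624, 0.781, 0.0, 0.001]
ft_force: [0.3, 0.2, -0.2]
grip_width: 0.087
grip_force: 0.0
```

>>> step_arm([
  [0,0,0,0,0,0],
  [0,0,0,0,0,0],
  [0,0,0,0,0,0],
  [0,0,0,0,0,0],
  [0,0,0,0,0,0],
  [0,0,0,0,0,0],
  [0,0,0,0,0,0],
  [0,0,0,0,0,0],
], jaw=0.045)

```text
time: 22.58
position: [0.4318, 0.011, 0.19]
tool_rot: [0.624, 0.781, 0.0, 0.001]
ft_force: [1.5, 2.0, 5.9]
grip_width: 0.0557
grip_force: 25.0
```

>>> step_arm([
  [0,0,0.01,0,0,0],
  [0,0,0.02,0,0,0],
  [0,0,0.04,0,0,0],
  [0,0,0.04,0,0,0],
  [0,0,0.02,0,0,0],
  [0,0,0,0,0,0],
])

```text
time: 23.32
position: [0.4311, 0.0111, 0.3209]
tool_rot: [0.624, 0.781, 0.0, 0.001]
ft_force: [0.1, -0.7, -1.8]
grip_width: 0.0563
grip_force: 25.0
```

>>> step_arm([
  [0.022,-0.012,0,0,0,0],
  [0.022,-0.012,0,0,0,0],
  [0.022,-0.012,0,0,0,0],
  [0.022,-0.012,0,0,0,0],
  [0.022,-0.012,0,0,0,0],
  [0.022,-0.012,0,0,0,0],
  [0.022,-0.012,0,0,0,0],
  [0.022,-0.012,0,0,0,0],
  [0.022,-0.012,0,0,0,0],
  [0.026,-0.016,0,0,0,0],
  [0,0,0,0,0,0],
  [0,0,0,0,0,0],
])

```text
time: 24.82
position: [0.6542, -0.1125, 0.3175]
tool_rot: [0.624, 0.781, -0.001, -0.003]
ft_force: [-0.9, -0.1, -1.9]
grip_width: 0.0563
grip_force: 25.0
```

>>> step_arm([
  [0.001,-0.001,-0.03,0,0,0],
  [0,0,-0.04,0,0,0],
  [0,0,-0.03,0,0,0],
  [0,0,-0.012,0,0,0],
  [0,0,-0.005,0,0,0],
  [0,0,-0.001,0,0,0],
  [0,0,0,0,0,0],
  [0,0,0,0,0,0],
])

```text
time: 25.82
position: [0.6568, -0.1141, 0.2028]
tool_rot: [0.624, 0.781, 0.0, 0.001]
ft_force: [0.6, 0.0, -1.8]
grip_width: 0.0561
grip_force: 25.0
```

>>> step_arm([
  [0,0,-0.001,0,0,0],
  [0,0,0,0,0,0],
])

```text
time: 26.08
position: [0.6564, -0.114, 0.2009]
tool_rot: [0.624, 0.781, -0.0, 0.0]
ft_force: [0.8, 0.1, -2.2]
grip_width: 0.0564
grip_force: 25.0
```

>>> step_arm([
  [0,0,-0.001,0,0,0],
  [0,0,-0.001,0,0,0],
  [0,0,-0.0005,0,0,0],
  [0,0,0,0,0,0],
])

```text
time: 26.58
position: [0.6565, -0.114, 0.1982]
tool_rot: [0.624, 0.781, 0.0, 0.0]
ft_force: [0.8, -0.0, -2.2]
grip_width: 0.056
grip_force: 25.0
```

>>> step_arm([
  [0,0,-0.001,0,0,0],
  [0,0,0,0,0,0],
  [0,0,0,0,0,0],
])

```text
time: 26.95
position: [0.6565, -0.1139, 0.198]
tool_rot: [0.624, 0.781, 0.0, 0.0]
ft_force: [-2.5, 1.2, 5.8]
grip_width: 0.056
grip_force: 25.0
```

>>> step_arm([
  [0,0,0,0,0,0],
  [0,0,0,0,0,0],
  [0,0,0,0,0,0],
  [0,0,0,0,0,0],
], jaw=0.085)

```text
time: 27.45
position: [0.6565, -0.114, 0.197]
tool_rot: [0.624, 0.781, 0.0, -0.0]
ft_force: [-0.6, 0.6, -0.2]
grip_width: 0.0827
grip_force: 0.0
```

>>> step_arm([
  [0,0,0.02,0,0,0],
  [0,0,0.04,0,0,0],
  [0,0,0.04,0,0,0],
  [-0.03,-0.018,0.04,0,0,0],
  [-0.03,-0.018,0,0,0,0],
  [-0.03,-0.018,0,0,0,0],
  [-0.03,-0.018,0,0,0,0],
  [-0.03,-0.018,0,0,0,0],
  [-0.03,-0.018,0,0,0,0],
  [-0.03,-0.018,0,0,0,0],
  [-0.012,-0.01,0,0,0,0],
  [0,0,0,0,0,0],
])

```text
time: 28.95
position: [0.4344, -0.2507, 0.3381]
tool_rot: [0.625, 0.781, 0.0, 0.001]
ft_force: [0.4, -0.2, -1.1]
grip_width: 0.085
grip_force: 0.0
```

>>> step_arm([
  [0,0,0,0,0,0],
  [0,0,0,0,0,0],
], jaw=0.055)

```text
time: 29.2
position: [0.4352, -0.2495, 0.3373]
tool_rot: [0.624, 0.782, 0.0, 0.0]
ft_force: [-0.2, -0.3, 0.5]
grip_width: 0.0725
grip_force: 0.0
```

```bash
python3 w.py w6 thinnest_sleeve
python3 - <<'E'
from h import *
c=camera("top");P,ok=cloud(c)
for l in ["thickest_sleeve","tall_sleeve","middle_sleeve"]:
    for r in cut_out(l,"top"):
        q=P[r["region"]&ok];t=q[q[:,2]>np.percentile(q[:,2],95)-.005];print(l,r["confidence"],t[:,2].max(),np.round(circ(t[:,:2]),4))
E
```

```text
29.2 [ 0.4352 -0.2495  0.3373] [0.975 0.222 0.   ] [-0.2 -0.3  0.5]
thinnest_sleeve 0.65 [319.0, 228.0, 32.0, 44.0] ztop 0.0492 mid [ 0.4342 -0.2498] size [0.0228 0.0233] circ [ 0.434  -0.2495  0.0103]
thickest_sleeve 0.62 0.049192109830022646 [ 0.6534 -0.1161  0.0257]
thickest_sleeve 0.15 0.045662045466100865 [ 0.6486 -0.1115  0.0214]
tall_sleeve 0.69 0.09314290795147862 [0.6207 0.0314 0.0148]
middle_sleeve 0.55 0.056901775824312884 [ 0.6371 -0.0415  0.0198]
```

>>> step_arm([
  [-0.001,0,-0.03,0,0,0],
  [0,0,-0.04,0,0,0],
  [0,0,-0.04,0,0,0],
  [0,0,-0.02,0,0,0],
  [0,0,-0.009,0,0,0],
  [0,0,0,0,0,0],
  [0,0,0,0,0,0],
])

```text
time: 30.38
position: [0.4338, -0.2502, 0.1991]
tool_rot: [0.624, 0.781, -0.0, 0.001]
ft_force: [-0.2, 0.3, -0.1]
grip_width: 0.0551
grip_force: 0.0
```

>>> step_arm([
  [0,0,0,0,0,0],
  [0,0,0,0,0,0],
  [0,0,0,0,0,0],
  [0,0,0,0,0,0],
  [0,0,0,0,0,0],
  [0,0,0,0,0,0],
  [0,0,0,0,0,0],
  [0,0,0,0,0,0],
], jaw=0.012)

```text
time: 31.38
position: [0.4336, -0.25, 0.1984]
tool_rot: [0.624, 0.781, 0.0, 0.0]
ft_force: [0.6, 0.8, 3.2]
grip_width: 0.023
grip_force: 25.0
```

>>> step_arm([
  [0,0,0.01,0,0,0],
  [0,0,0.02,0,0,0],
  [0,0,0.04,0,0,0],
  [0,0,0.04,0,0,0],
  [0,0,0.04,0,0,0],
  [0,0,0,0,0,0],
  [0,0,0,0,0,0],
])

```text
time: 32.25
position: [0.4329, -0.2495, 0.3478]
tool_rot: [0.624, 0.781, 0.0, -0.001]
ft_force: [1.3, 0.2, -1.2]
grip_width: 0.023
grip_force: 25.0
```

>>> step_arm([
  [0.0145,0.03,0,0,0,0],
  [0.0145,0.03,0,0,0,0],
  [0.0145,0.03,0,0,0,0],
  [0.0145,0.03,0,0,0,0],
  [0.0145,0.03,0,0,0,0],
  [0.0145,0.03,0,0,0,0],
  [0.0145,0.03,0,0,0,0],
  [0.0145,0.03,0,0,0,0],
  [0.0145,0.03,0,0,0,0],
  [0.0145,0.03,0,0,0,0],
  [0.0145,0.03,0,0,0,0],
  [0.0145,0.026,0,0,0,0],
])

```text
time: 33.75
position: [0.6071, 0.1071, 0.3455]
tool_rot: [0.624, 0.781, -0.002, -0.002]
ft_force: [1.0, -0.6, -0.5]
grip_width: 0.0233
grip_force: 25.0
```

>>> step_arm([
  [0,0,0,0,0,0],
  [0,0,0,0,0,0],
  [0,0,0,0,0,0],
])

```text
time: 34.12
position: [0.6069, 0.1051, 0.3474]
tool_rot: [0.625, 0.781, -0.001, -0.001]
ft_force: [-0.0, 0.6, -0.9]
grip_width: 0.0233
grip_force: 25.0
```

Contact is expected at TCP z ≈ 0.2064.

>>> step_arm([
  [0,0.001,-0.03,0,0,0],
  [0,0,-0.04,0,0,0],
  [0,0,-0.04,0,0,0],
  [0,0,-0.02,0,0,0],
  [0,0,-0.006,0,0,0],
  [0,0,-0.001,0,0,0],
  [0,0,0,0,0,0],
  [0,0,0,0,0,0],
])

```text
time: 35.12
position: [0.6079, 0.1071, 0.2125]
tool_rot: [0.624, 0.781, 0.001, 0.001]
ft_force: [-0.3, -0.4, -0.7]
grip_width: 0.0233
grip_force: 25.0
```

>>> step_arm([
  [0,0,-0.001,0,0,0],
  [0,0,0,0,0,0],
])

```text
time: 35.38
position: [0.6074, 0.1071, 0.2105]
tool_rot: [0.624, 0.781, 0.0, 0.0]
ft_force: [-0.8, -0.6, -0.2]
grip_width: 0.0231
grip_force: 25.0
```

>>> step_arm([
  [0,0,-0.002,0,0,0],
  [0,0,-0.001,0,0,0],
  [0,0,-0.001,0,0,0],
  [0,0,0,0,0,0],
])

```text
time: 35.88
position: [0.6074, 0.107, 0.2064]
tool_rot: [0.624, 0.781, -0.0, -0.0]
ft_force: [-0.0, -0.0, 0.8]
grip_width: 0.0231
grip_force: 25.0
```

>>> step_arm([
  [0,0,-0.0005,0,0,0],
  [0,0,0,0,0,0],
  [0,0,0,0,0,0],
])

```text
time: 36.25
position: [0.6074, 0.107, 0.2064]
tool_rot: [0.624, 0.781, 0.0, 0.0]
ft_force: [-2.2, 0.0, 5.7]
grip_width: 0.0233
grip_force: 25.0
```

>>> step_arm([
  [0,0,0,0,0,0],
  [0,0,0,0,0,0],
  [0,0,0,0,0,0],
  [0,0,0,0,0,0],
], jaw=0.06)

```text
time: 36.75
position: [0.6075, 0.107, 0.2055]
tool_rot: [0.624, 0.781, -0.0, -0.0]
ft_force: [0.4, 0.9, 0.5]
grip_width: 0.0547
grip_force: 0.0
```

>>> step_arm([
  [0,0,0.02,0,0,0],
  [0,0,0.04,0,0,0],
  [0,0,0.04,0,0,0],
  [-0.03,0,0.04,0,0,0],
  [-0.05,0,0,0,0,0],
  [-0.05,0,0,0,0,0],
  [0,0,0,0,0,0],
  [0,0,0,0,0,0],
])

```text
time: 37.75
position: [0.4782, 0.107, 0.3471]
tool_rot: [0.624, 0.781, 0.001, 0.002]
ft_force: [0.4, 0.2, 1.2]
grip_width: 0.0597
grip_force: 0.0
```

Run:
```python
from h import *
c=camera("top");P,ok=cloud(c);cv2.imwrite("pics/t9.png",c["pixels"])
for l in ["thinnest_sleeve","thickest_sleeve","tall_sleeve","middle_sleeve","pad_a"]:
    for r in cut_out(l,"top"):
        q=P[r["region"]&ok];t=q[q[:,2]>np.percentile(q[:,2],95)-.005];print(l,round(r["confidence"],2),t[:,2].max().round(4),np.round(circ(t[:,:2]),4))
c=camera("scene");cv2.imwrite("pics/s9.png",cv2.resize(c["pixels"][180:400,170:490],None,fx=2,fy=2))
```

```text
thinnest_sleeve 0.71 0.061 [0.6046 0.1049 0.0103]
thickest_sleeve 0.7 0.049 [ 0.6535 -0.1163  0.0258]
tall_sleeve 0.7 0.0935 [0.6208 0.0314 0.0148]
middle_sleeve 0.73 0.0579 [ 0.6372 -0.0413  0.0198]
pad_a 0.77 0.2446 [0.605  0.1047 0.0238]
pad_a 0.77 0.0114 [ 0.6512 -0.1108  0.0201]
pad_a 0.74 0.0121 [0.6197 0.0315 0.0244]
pad_a 0.61 0.0579 [ 0.6393 -0.0419  0.0206]
pad_a 0.4 0.0579 [ 0.6372 -0.0413  0.0197]
```

View pics/s9.png

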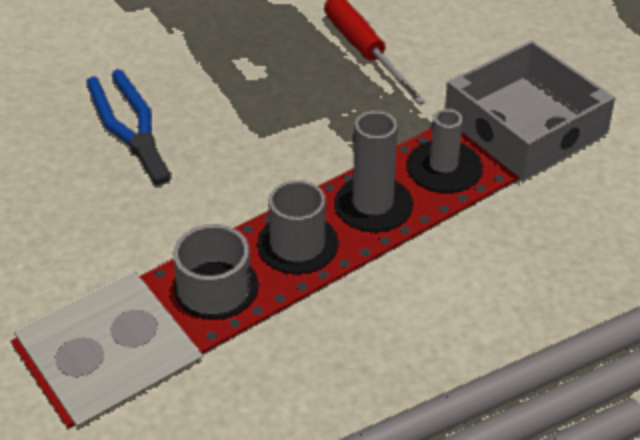

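All four sleeves stand upright and centred on their pads: the thinnest at (446,140) by the box, then the tall, the middle and the thickest at (212,270).

```bash
python3 -c "
from rig import hand_in;print(hand_in())"
```

```text
the job is handed in; nothing more can be done
None
```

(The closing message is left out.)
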